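# Prove the strap creaser's red stop switch

### The job

Before the strap creaser is started its red stop switch has to be proved. With the gripper, push the red roller arm sideways toward the yellow post next to it until the switch trips (the roller above the post is well past it), keep it there for about a second, then let the arm swing back upright. Leave the blue roller arm alone.

Things in the scene. Friction and masses are not known exactly. Their poses are not given: they have to be found in the camera images.
- red_switch: the switch to test: upright box 36 x 42 x 90 mm. Origin: centre of its underside, 12 mm above the work surface; z up. In its frame (mm) the arm at rest points up, from a pivot (axis along x) at -27, 0, 75 to a red roller centred at -38, 0, 135 (diameter 22, 16 wide along x). The roller clears the box top by 34; fingers can push it from the side above the box. Yellow post: at -38, +45, top at z 75.
- red_arm (a joint): red arm's angle, rad: 0 upright, positive as the roller swings to the switch's +y, toward the yellow post; range -1.1 to 1.1, a spring returns it to 0. Pivot to roller centre 60 mm. Trips at 0.52 (roller 30 mm aside, 8 mm lower, about 4 N); at 0.85 the roller is above the post (45 mm aside, 20 mm lower, about 6.5 N).
- blue_switch: a bystander, same as the red switch and turned the same way, but with a blue roller. The two stand 210 mm apart at the two ends of the creaser's 160 x 360 mm base plate, either one at either end; the rail and green carriage behind and between them are at most 110 mm high.
- blue_arm (a joint): blue arm's angle, rad, as for the red one; to be left upright (0).

How it is judged (in metres and radians):
On the way:
1. the red roller arm is pushed toward its yellow post past its trip point (0.52 rad, 30 degrees) and kept there for 0.5 s (value of joint red_arm above 0.52 rad), for 0.5 s.
At the end, for the whole second after the job is handed in: after tripping, the red arm has sprung back upright and the blue arm is upright too (both within 0.12 rad, 7 degrees) (value of joint red_arm between -0.12 and 0.12 rad and value of joint blue_arm between -0.12 and 0.12 rad); the robot touches nothing.
It fails at once if the blue roller arm is pushed more than 0.25 rad (14 degrees) either way (value of joint blue_arm above 0.25 rad or value of joint blue_arm below -0.25 rad).
It also fails if it takes over 29 s, if anything falls off the work surface, if the arm or the gripper's body presses on something with over 40 N, if the wrist force passes 120 N, or if a joint passes its speed limit or range.

### The arm

A 6-joint arm with a two-finger parallel gripper is mounted at the origin on the work surface. World frame = base frame: x ahead of the robot, y to its left, z up, the work surface at z = 0. Lengths are in mm, angles in rad, forces in N, time in s.
With the tool pointing down it reaches from about 350 to 875 mm from the base axis. Payload 4.2 kg.
Tool frame: the origin (TCP) lies on the centre line of the jaws, within the pads' length; the fingertips stand 14 mm ahead of it and the grasp point (between the pads) lies 5 mm behind it (tcp_to_tips is the distance from the TCP to the fingertips, in mm); z points along the fingers, y is the direction in which the jaws open and shut (so a half turn about z gives the same grasp; the last joint's range is limited). The gripper opens to 85 mm and grips with 20 to 120 N. Pads are 22 mm wide; open, the fingers measure 114 mm over their backs; the gripper's body (76 mm by 85 mm) begins 54 mm behind the grasp point. The pads swing forward as they close: fully open they stand 13 mm farther back than shut.
Start: joints at [-0.901, 0.385, 0.008, 0, -1.194, -0.259], TCP at [249.602, -572.973, 245.312] pointing down, gripper open.
Joint ranges: [-3.14, 3.14], [-1.21, 2.06], [-1.07, 1.41], [-3.16, 2.05], [-2.99, -0.16], [-3.1, 3.1]. Speed limits (rad/s): [2.79, 2.79, 3.14, 3.14, 3.14, 3.14].

### API

Orientations are given as a unit quaternion [x, y, z, w].
In Python, from bench import read_state, get_image, job_done, tcp_to_tips gives the robot as it stands. The module is installed in compiled form; this text tells all that it offers.
- The arm moves only by the tool play_rows, never from a script. Its argument "targets" is a list of rows, each an object of numbers: "gripper": the gripper's target within -1 to 1 (shut at 1, half-way at 0, fully open at -1); "tx", "ty", "tz": the shift along the tool's x, y, z scaled (see below); "spin": the turn about the tool's z scaled (see below). A call has 1 to 12 rows; each row is the pose to reach, as a shift and turn from the pose commanded when the call began, along the tool's axes at that moment; what a row does not reach only later rows make up. The controller multiplies each number of a shift by 0.25 m and each number of a turn by pi/4 rad. A row lasts 1/8 s, in which the tool goes at most 62.5 mm and 10.7 degrees, less where a joint would pass 70% of its speed; a pose out of reach is approached as far as the arm can. A call with a number of a shift or a turn outside -1 to 1 is refused whole. A call with a gripper value outside its range is refused whole. The fingers move at their own pace and stop on an object; the grip force is fixed at half the most. Time passes only in rows, so rows that repeat a pose let the fingers close. It gives the time, the measured TCP pose, the force and the opening at its end, in the units of the state.
- read_state(): the state, without advancing time (a new reading comes with each control period).
- get_image(name): name is "scene" or "top" or "wrist"; returns a dict with "frame" (480x640x3 uint8, red, green, blue), "depth" (480x640 float32, mm along the optical axis (not along the pixel's ray), 0 where there is no reading), "mtx" (3x3 intrinsics, pixels), "k1" (the pictures are not rectified: a ray, as slopes to the right and down, at radius r is drawn at 1 + k1 r^2 times it, then the intrinsics apply), "world_to_cam" (4x4, takes a point from world to camera coordinates). Camera axes: x right, y up, looking along -z (the intrinsics and any distortion apply to the point x, -y, -z); pixel columns grow to the right and rows downward; lengths in mm; the calibration is good to about 2 mm. A picture is of the moment at which its call begins.
- job_done(): hands the job in, once; it reports no verdict.
The state is a dict: "clock": time; "joints": joint angles; "joint_vel": joint speeds; "joint_efforts": joint torques, N m; "position": TCP position; "ee_rot": TCP orientation; "contact_force": force on the tool from outside, world axes, zero at the start; "wrist_torque": the same for the moment, N m; "gripper_width": finger opening in mm.
Only numpy, scipy, OpenCV 4.12 (cv2) and the standard library are available. Lean on these libraries where they do the work, as an engineer would, in place of code of your own. Each camera call takes 0.05 s, during which the arm holds its last target.

## Working session

There is one attempt and no reset: what is moved stays moved. The work goes in short steps, Python scripts to look and compute and a tool call to move; the robot and the scene stay as the last step left them, time stands still between calls to the robot, and variables do not carry over. Pictures are saved under pics/ and viewed, and the job is handed in when it is done.

Besides the shell and the picture viewer there is one more tool, called after "Request:" by a JSON object that holds its "api" and its "payload", one argument or row to a line. play_rows: Moves the arm, as the interface text tells. Its arguments: {"type":"object","properties":{"targets":{"type":"array","items":{"type":"object","properties":{"gripper":{"type":"number"},"tx":{"type":"number","minimum":-1,"maximum":1},"ty":{"type":"number","minimum":-1,"maximum":1},"tz":{"type":"number","minimum":-1,"maximum":1},"spin":{"type":"number","minimum":-1,"maximum":1}}}}},"required":["targets"]}

```bash
mkdir -p pics; python3 - <<'E'
from bench import *
import cv2,pickle
s=read_state();print(s)
d={}
for n in("scene","top"):
    g=get_image(n);d[n]=g;cv2.imwrite(f"pics/{n}0.png",g["frame"][:,:,::-1]);print(n,g["mtx"],g["k1"],g["world_to_cam"])
pickle.dump(d,open("im.pkl","wb"))
E
```

```text
{'clock': 0.0, 'joints': array([-9.01397629e-01,  3.85551695e-01,  6.63863154e-03, -5.24171806e-04,
       -1.19399017e+00, -2.58592357e-01]), 'joint_vel': array([ 0.00038358, -0.00100436, -0.00074556, -0.00024888, -0.00076604,
       -0.0001706 ]), 'joint_efforts': array([ 5.82957136e-05, -3.92287838e+01,  1.88400900e+01,  4.18620095e+00,
       -4.60841926e-03,  7.22824382e-06]), 'position': array([ 249.39503901, -572.48620569,  244.22575608]), 'ee_rot': array([-2.03867093e-01,  9.78997977e-01,  1.05109018e-03, -2.53604686e-04]), 'contact_force': array([ 0.41006291, -0.3961413 ,  0.87350799]), 'wrist_torque': array([ 0.00759512,  0.00381567, -0.04378807]), 'gripper_width': 85.53019188389283}
scene [[597.53756427   0.         314.42695772]
 [  0.         597.53756427 237.13868279]
 [  0.           0.           1.        ]] -0.1688955404061219 [[ 9.11372490e-01  4.11229325e-01 -1.70477931e-02 -5.25826259e+02]
 [-2.08826613e-01  4.97703379e-01  8.41832995e-01  2.21345281e+01]
 [ 3.54671159e-01 -7.63663400e-01  5.39468795e-01 -9.83894047e+02]
 [ 0.00000000e+00  0.00000000e+00  0.00000000e+00  1.00000000e+00]]
top [[512.71691715   0.         316.63319058]
 [  0.         512.71691715 235.11341261]
 [  0.           0.           1.        ]] -0.12523544008870896 [[ 1.81727642e-02 -9.99831731e-01  2.50208593e-03  2.25675333e+01]
 [ 9.84938793e-01  1.83323257e-02  1.71928766e-01 -5.27743675e+02]
 [-1.71945705e-01 -6.60019432e-04  9.85106207e-01 -7.20546244e+02]
 [ 0.00000000e+00  0.00000000e+00  0.00000000e+00  1.00000000e+00]]
```

View pics/scene0.png

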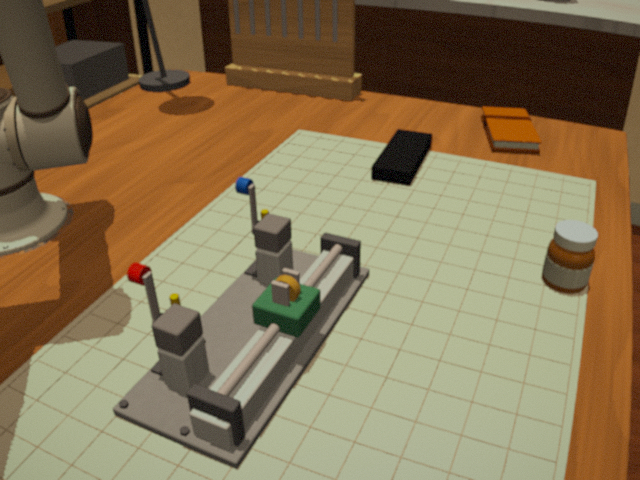

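View pics/top0.png

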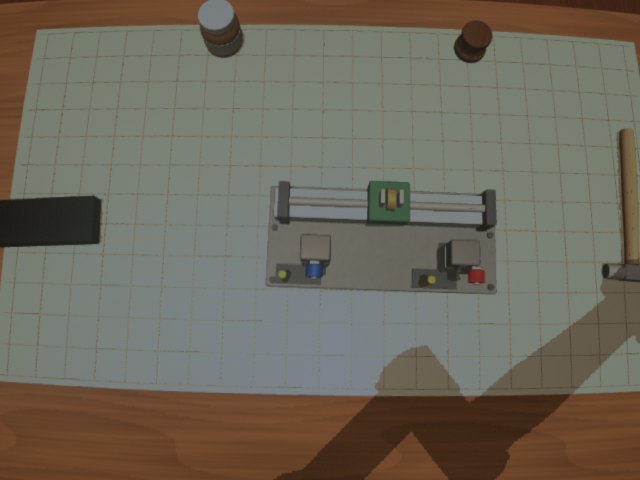

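The red roller is at (476,276) in the top view with its post to the left at (431,280), which is world +y. In the scene view the roller is at (140,274). Blue is at (314,270) in the top view. Next I triangulate.

```bash
cat > h.py <<'E'
import numpy as np,cv2
def ray(g,uv):
    dist=np.array([g["k1"],0,0,0,0.])
    p=cv2.undistortPoints(np.array([[uv]],float),g["mtx"],dist)[0,0]
    W=g["world_to_cam"];R=W[:3,:3];t=W[:3,3]
    c=-R.T@t; d=R.T@np.array([p[0],-p[1],-1]);return c,d
def plane(g,uv,z):
    c,d=ray(g,uv);return c+d*(z-c[2])/d[2]
def tri(g1,a,g2,b):
    c1,d1=ray(g1,a);c2,d2=ray(g2,b)
    s=np.linalg.lstsq(np.c_[d1,-d2],c2-c1,rcond=None)[0]
    p,q=c1+s[0]*d1,c2+s[1]*d2
    return (p+q)/2,np.linalg.norm(p-q)
def blobs(g,col):
    h=cv2.cvtColor(g["frame"],cv2.COLOR_RGB2HSV)
    H,S,V=h[...,0].astype(int),h[...,1],h[...,2]
    m={"red":((H<6)|(H>174))&(S>180)&(V>90),"blue":(H>105)&(H<125)&(S>150)&(V>60),"yellow":(H>24)&(H<34)&(S>150)&(V>80)}[col]
    n,l,st,c=cv2.connectedComponentsWithStats(m.astype(np.uint8))
    return [(c[i].round(1),st[i].tolist()) for i in range(1,n) if st[i][4]>=15]
E
python3 - <<'E'
from h import *;import pickle
d=pickle.load(open("im.pkl","rb"))
for n in d:
  for c in("red","blue","yellow"):
    for b in blobs(d[n],c):
      print(n,c,b, plane(d[n],b[0],87 if c=="yellow" else 147).round(1))
E
```

```text
scene red (array([135.4, 271.8]), [128, 263, 19, 20, 225]) [ 454.7 -174.6  147. ]
scene blue (array([242.5, 184.6]), [237, 178, 13, 15, 123]) [461.2  36.8 147. ]
scene yellow (array([264.1, 211.4]), [261, 210, 7, 4, 25]) [467.4  76.4  87. ]
scene yellow (array([173.6, 296.4]), [170, 294, 8, 6, 41]) [ 462.9 -132.7   87. ]
top red (array([471.3, 275.7]), [470, 271, 4, 10, 19]) [ 460.  -168.7  147. ]
```

```bash
python3 - <<'E'
from h import *;import pickle
d=pickle.load(open("im.pkl","rb"))
import h
def bl(g,col):
    hh=cv2.cvtColor(g["frame"],cv2.COLOR_RGB2HSV);H,S,V=hh[...,0].astype(int),hh[...,1],hh[...,2]
    m={"red":((H<6)|(H>172))&(S>120)&(V>50),"blue":(H>104)&(H<130)&(S>120)&(V>40),"yellow":(H>22)&(H<38)&(S>110)&(V>60)}[col]
    n,l,st,c=cv2.connectedComponentsWithStats(m.astype(np.uint8))
    return [(c[i].round(1),st[i].tolist()) for i in range(1,n) if st[i][4]>=25]
for n in d:
  for c in("red","blue","yellow"):
    for b in bl(d[n],c):
      x,y,w,hh,a=b[1]
      print(n,c,b, plane(d[n],b[0],87 if c=="yellow" else 147).round(1))
T,S=d["top"],d["scene"]
print(tri(T,(476.5,275.7),S,(140,274)),tri(T,(314,270),S,(245,186)))
c=cv2.resize(T["frame"][220:310,250:510],None,fx=3,fy=3)[:,:,::-1];cv2.imwrite("pics/c.png",c)
E
```

```text
scene red (array([136.9, 272.3]), [128, 263, 22, 21, 283]) [ 456.7 -174.7  147. ]
scene blue (array([242.8, 184.6]), [237, 178, 15, 15, 158]) [461.5  36.9 147. ]
scene yellow (array([264. , 211.7]), [261, 209, 8, 8, 37]) [467.6  75.6  87. ]
scene yellow (array([173.9, 296.9]), [170, 293, 9, 11, 62]) [ 463.7 -133.4   87. ]
top red (array([476.3, 275.7]), [468, 270, 17, 13, 199]) [ 460.1 -175.4  147. ]
top blue (array([313.8, 270. ]), [307, 265, 15, 12, 160]) [464.2  35.  147. ]
top yellow (array([391.7, 197.8]), [388, 195, 8, 7, 49]) [576.4 -74.6  87. ]
top yellow (array([282. , 274.1]), [279, 271, 7, 8, 46]) [463.9  79.6  87. ]
top yellow (array([430.7, 279.3]), [427, 276, 8, 8, 52]) [ 460.1 -128.9   87. ]
(array([ 460.56205798, -175.44690627,  146.41119814]), np.float64(1.1036401768939965)) (array([464.88510249,  35.17802921, 146.31527467]), np.float64(1.5050007836976256))
```

View pics/c.png

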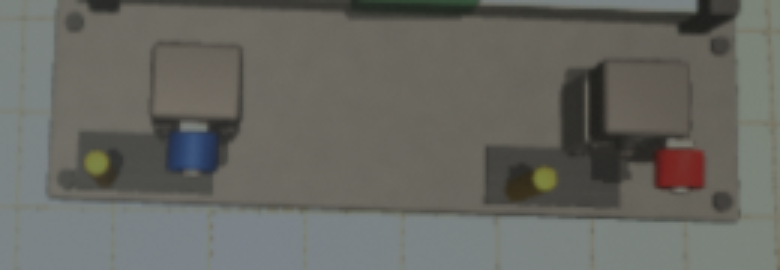

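```bash
python3 - <<'E'
import bench
try: print(bench.tcp_to_tips())
except Exception as e: print(e, bench.tcp_to_tips)
E
```

```text
'float' object is not callable 14.0
```

Request:
{"api": "play_rows", "payload": {
  "targets": [
    {"gripper": 1,"tx": -0.1,"ty": 0.1,"tz": 0,"spin": 0.1},
    {"gripper": 1,"tx": -0.25,"ty": 0.22,"tz": 0,"spin": 0.25},
    {"gripper": 1,"tx": -0.4,"ty": 0.38,"tz": 0,"spin": 0.4},
    {"gripper": 1,"tx": -0.55,"ty": 0.52,"tz": 0,"spin": 0.522},
    {"gripper": 1,"tx": -0.7,"ty": 0.68,"tz": 0,"spin": 0.522},
    {"gripper": 1,"tx": -0.8,"ty": 0.8,"tz": 0,"spin": 0.522},
    {"gripper": 1,"tx": -0.8,"ty": 0.8,"tz": 0,"spin": 0.522},
    {"gripper": 1,"tx": -0.8,"ty": 0.8,"tz": 0,"spin": 0.522}
  ]
}}

```text
clock: 1.1
position: [353.1, -309.8, 245.2]
ee_rot: [-0.001, 1.0, 0.0, -0.0]
contact_force: [-0.3, -0.8, -0.4]
gripper_width: 0.5
```

Request:
{"api": "play_rows", "payload": {
  "targets": [
    {"gripper": 1,"tx": -0.14,"ty": 0.1,"tz": 0,"spin": 0},
    {"gripper": 1,"tx": -0.28,"ty": 0.2,"tz": 0,"spin": 0},
    {"gripper": 1,"tx": -0.41,"ty": 0.31,"tz": 0,"spin": 0},
    {"gripper": 1,"tx": -0.41,"ty": 0.31,"tz": 0.14,"spin": 0},
    {"gripper": 1,"tx": -0.41,"ty": 0.31,"tz": 0.28,"spin": 0},
    {"gripper": 1,"tx": -0.41,"ty": 0.31,"tz": 0.4,"spin": 0},
    {"gripper": 1,"tx": -0.41,"ty": 0.31,"tz": 0.44,"spin": 0},
    {"gripper": 1,"tx": -0.41,"ty": 0.31,"tz": 0.44,"spin": 0}
  ]
}}

```text
clock: 2.1
position: [455.5, -233.0, 135.0]
ee_rot: [0.0, 1.0, -0.0, -0.001]
contact_force: [0.0, -1.2, -0.1]
gripper_width: 0.0
```

```bash
cat > look.py <<'E'
from h import *;from bench import *;import sys
g=get_image("scene");cv2.imwrite(f"pics/{sys.argv[1]}.png",cv2.resize(g["frame"][180:420,60:380],None,fx=2.4,fy=2.4)[:,:,::-1])
print(blobs(g,"red"),blobs(g,"blue"));s=read_state();print(s["clock"],s["position"],s["contact_force"])
E
python3 look.py a1
```

```text
[(array([135.6, 271.8]), [127, 262, 22, 21, 257])] [(array([242.6, 184.8]), [237, 178, 14, 15, 125])]
2.15 [ 456.04910549 -232.9340145   135.91283175] [ 0.78731226 -0.73466744  0.10373989]
```

View pics/a1.png

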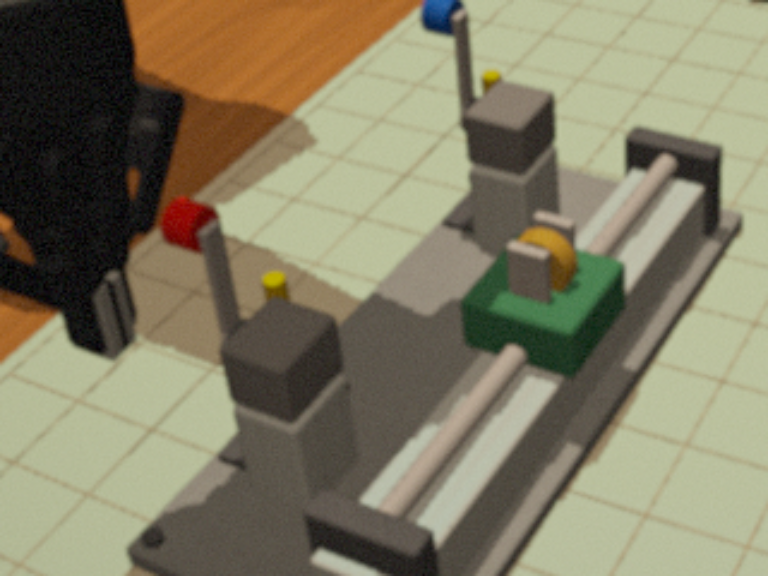

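Request:
{"api": "play_rows", "payload": {
  "targets": [
    {"gripper": 1,"tx": 0,"ty": 0.06,"tz": 0,"spin": 0},
    {"gripper": 1,"tx": 0,"ty": 0.1,"tz": 0,"spin": 0},
    {"gripper": 1,"tx": 0,"ty": 0.14,"tz": 0,"spin": 0},
    {"gripper": 1,"tx": 0,"ty": 0.18,"tz": 0,"spin": 0},
    {"gripper": 1,"tx": 0,"ty": 0.22,"tz": 0,"spin": 0},
    {"gripper": 1,"tx": 0,"ty": 0.22,"tz": 0,"spin": 0}
  ]
}}

```text
clock: 2.9
position: [455.6, -176.8, 135.4]
ee_rot: [-0.001, 1.0, -0.0, 0.0]
contact_force: [-0.1, -4.0, 0.5]
gripper_width: 0.2
```

```bash
python3 look.py a2
```

```text
[(array([153.8, 263.8]), [147, 255, 17, 20, 194])] [(array([242.6, 184.8]), [237, 178, 15, 15, 127])]
2.95 [ 455.61771785 -177.04186773  135.45484635] [ 0.40163755 -3.94201685  1.2102752 ]
```

View pics/a2.png

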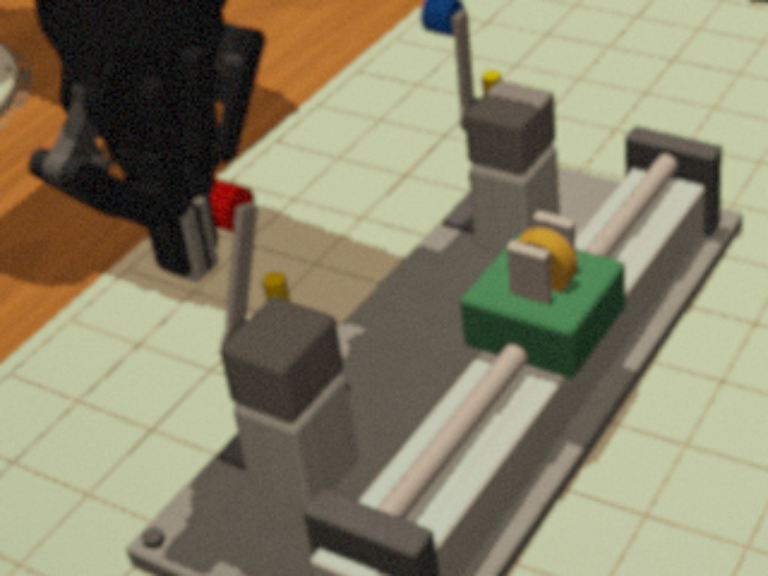

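Request:
{"api": "play_rows", "payload": {
  "targets": [
    {"gripper": 1,"ty": 0.03},
    {"gripper": 1,"ty": 0.06},
    {"gripper": 1,"ty": 0.07},
    {"gripper": 1,"ty": 0.07},
    {"gripper": 1,"ty": 0.07},
    {"gripper": 1,"ty": 0.07},
    {"gripper": 1,"ty": 0.07},
    {"gripper": 1,"ty": 0.07}
  ]
}}

```text
invalid input
```

```bash
python3 look.py a3; python3 - <<'E'
from h import *;from bench import *
g=get_image("scene");b=blobs(g,"red")[0][0]
for z in(139,135,131,127):print(z,plane(g,b,z).round(1))
g=get_image("top");cv2.imwrite("pics/t3.png",cv2.resize(g["frame"][200:320,380:540],None,fx=4,fy=4)[:,:,::-1])
E
```

```text
[(array([153.7, 264. ]), [147, 255, 18, 21, 200])] [(array([242.8, 184.7]), [237, 178, 14, 15, 127])]
3.0 [ 455.62105967 -177.26594138  135.49934867] [ 0.69513106 -2.3191656   0.78829854]
139 [ 455.6 -146.6  139. ]
135 [ 451.5 -142.2  135. ]
131 [ 447.3 -137.8  131. ]
127 [ 443.2 -133.4  127. ]
```

View pics/a3.png

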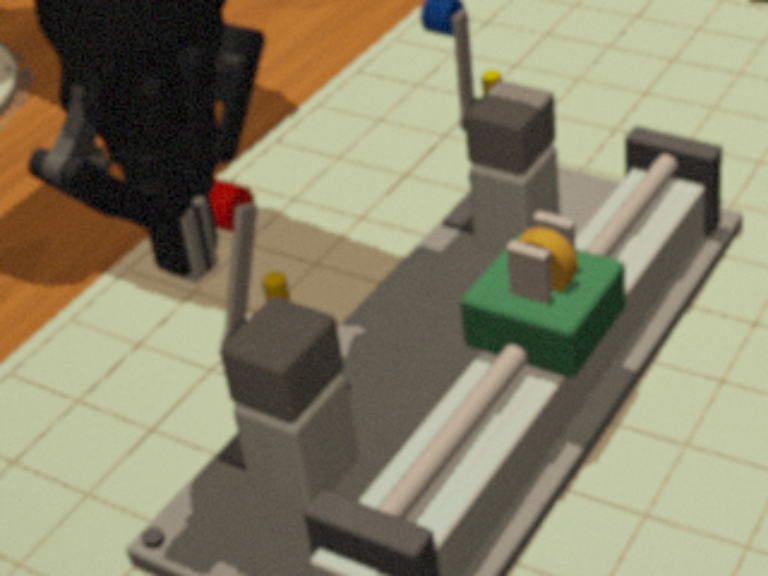

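View pics/t3.png

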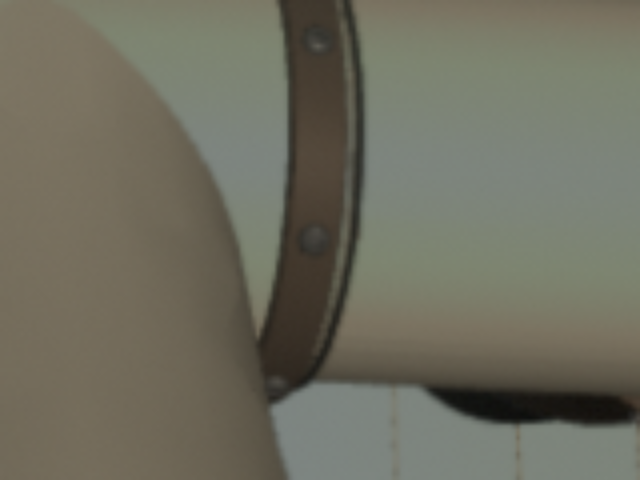

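The call was refused, because every key is required in each row. The picture shows the red roller at about 25–28 mm of deflection and blue still upright. The arm hides the top view.

Request:
{"api": "play_rows", "payload": {
  "targets": [
    {"gripper": 1,"tx": 0,"ty": 0.03,"tz": 0,"spin": 0},
    {"gripper": 1,"tx": 0,"ty": 0.06,"tz": 0,"spin": 0},
    {"gripper": 1,"tx": 0,"ty": 0.06,"tz": 0,"spin": 0},
    {"gripper": 1,"tx": 0,"ty": 0.06,"tz": 0,"spin": 0},
    {"gripper": 1,"tx": 0,"ty": 0.06,"tz": 0,"spin": 0},
    {"gripper": 1,"tx": 0,"ty": 0.06,"tz": 0,"spin": 0},
    {"gripper": 1,"tx": 0,"ty": 0.06,"tz": 0,"spin": 0}
  ]
}}

```text
clock: 3.98
position: [454.7, -163.3, 134.6]
ee_rot: [0.0, 1.0, -0.001, -0.001]
contact_force: [0.2, -8.8, -2.7]
gripper_width: 0.1
```

```bash
python3 look.py a4; python3 - <<'E'
from h import *;from bench import *
g=get_image("scene");b=blobs(g,"red")[0][0]
for z in(139,135,131,127):print(z,plane(g,b,z).round(1))
E
```

```text
[(array([162.1, 263.1]), [155, 256, 19, 18, 196])] [(array([242.7, 184.9]), [237, 179, 15, 14, 132])]
4.025 [ 454.65557142 -163.29947952  134.59019385] [ 0.40754028 -8.08519273 -2.88652358]
139 [ 463.3 -141.8  139. ]
135 [ 459.2 -137.4  135. ]
131 [ 455.1 -133.   131. ]
127 [ 451.1 -128.5  127. ]
```

View pics/a4.png

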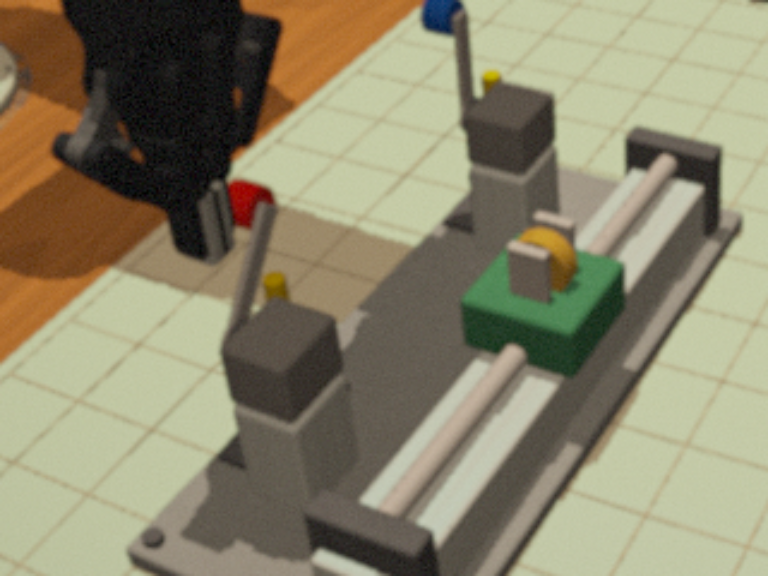

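The roller is about 38–40 mm aside (about 0.7 rad), and the force is plausible. I'll push 3 mm more and hold for a second.

Request:
{"api": "play_rows", "payload": {
  "targets": [
    {"gripper": 1,"tx": 0,"ty": 0.012,"tz": 0,"spin": 0},
    {"gripper": 1,"tx": 0,"ty": 0.012,"tz": 0,"spin": 0},
    {"gripper": 1,"tx": 0,"ty": 0.012,"tz": 0,"spin": 0},
    {"gripper": 1,"tx": 0,"ty": 0.012,"tz": 0,"spin": 0},
    {"gripper": 1,"tx": 0,"ty": 0.012,"tz": 0,"spin": 0},
    {"gripper": 1,"tx": 0,"ty": 0.012,"tz": 0,"spin": 0},
    {"gripper": 1,"tx": 0,"ty": 0.012,"tz": 0,"spin": 0},
    {"gripper": 1,"tx": 0,"ty": 0.012,"tz": 0,"spin": 0}
  ]
}}

```text
clock: 5.08
position: [454.5, -160.7, 134.3]
ee_rot: [0.0, 1.0, -0.001, -0.001]
contact_force: [1.9, -10.7, -6.5]
gripper_width: -0.1
```

```bash
python3 look.py a5
```

```text
[(array([163.7, 263.6]), [157, 256, 18, 19, 197])] [(array([242.8, 185. ]), [237, 179, 14, 14, 132])]
5.125 [ 454.4692059  -160.71033168  134.25907112] [  0.99855166 -10.40338189  -5.85585916]
```

View pics/a5.png

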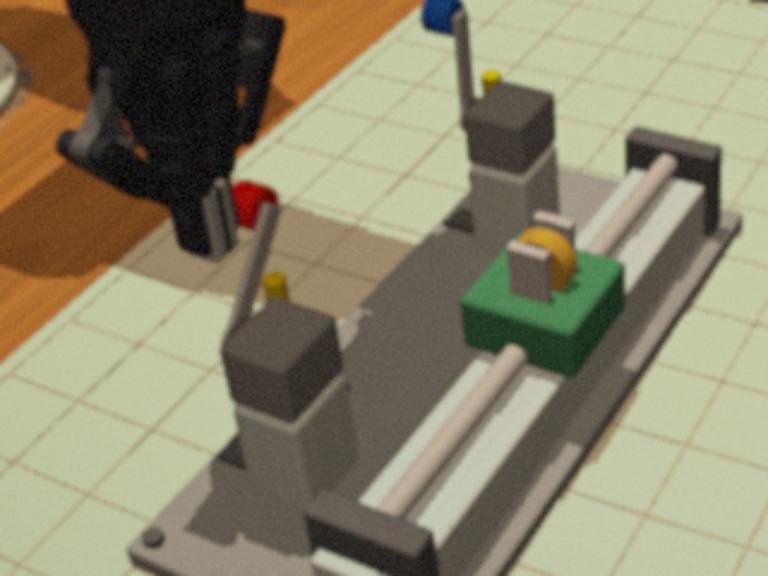

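Red is leaning well past the trip point, with the roller at crop (253,203), and blue is upright. I'll back off along −y and then lift.

Request:
{"api": "play_rows", "payload": {
  "targets": [
    {"gripper": 1,"tx": 0,"ty": -0.04,"tz": 0,"spin": 0},
    {"gripper": 1,"tx": 0,"ty": -0.08,"tz": 0,"spin": 0},
    {"gripper": 1,"tx": 0,"ty": -0.12,"tz": 0,"spin": 0},
    {"gripper": 1,"tx": 0,"ty": -0.16,"tz": 0,"spin": 0},
    {"gripper": 1,"tx": 0,"ty": -0.2,"tz": 0,"spin": 0},
    {"gripper": 1,"tx": 0,"ty": -0.28,"tz": 0,"spin": 0},
    {"gripper": 1,"tx": 0,"ty": -0.4,"tz": 0,"spin": 0},
    {"gripper": 1,"tx": 0,"ty": -0.4,"tz": -0.15,"spin": 0},
    {"gripper": 1,"tx": 0,"ty": -0.4,"tz": -0.3,"spin": 0},
    {"gripper": 1,"tx": 0,"ty": -0.4,"tz": -0.4,"spin": 0},
    {"gripper": 1,"tx": 0,"ty": -0.4,"tz": -0.4,"spin": 0},
    {"gripper": 1,"tx": 0,"ty": -0.4,"tz": -0.4,"spin": 0}
  ]
}}

```text
clock: 6.62
position: [455.0, -258.9, 234.3]
ee_rot: [-0.0, 1.0, 0.001, -0.001]
contact_force: [-0.2, 0.1, 0.4]
gripper_width: -0.4
```

```bash
python3 look.py a6
```

```text
[(array([135.5, 272.3]), [127, 263, 20, 22, 244])] [(array([242.5, 184.7]), [237, 178, 14, 15, 126])]
6.675 [ 454.83549104 -258.8945696   233.93677162] [-0.46017773  0.27987062 -0.2525393 ]
```

View pics/a6.png

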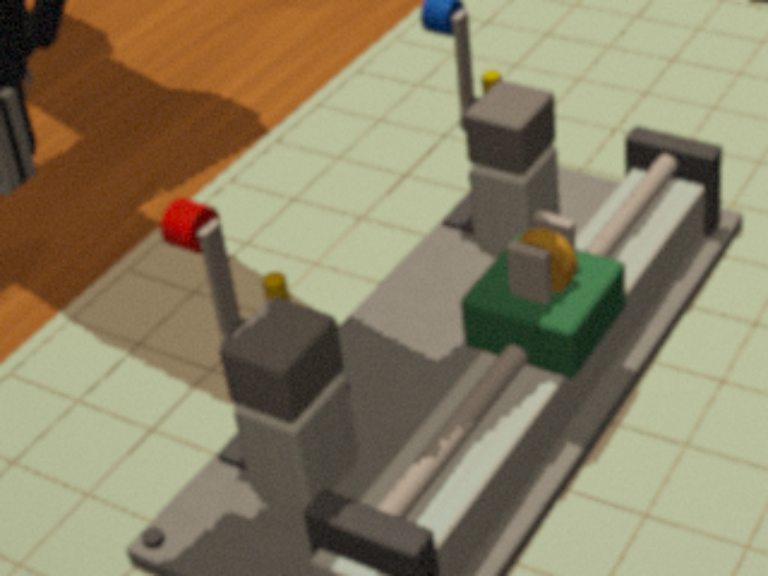

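The red roller is back at its starting pixels (135.5,272 against 135.4,271.8), blue hasn't moved, and the gripper is clear of everything.

```bash
python3 -c "
from bench import *
print(job_done())"
```

```text
the job is handed in; nothing more can be done
None
```

The red stop switch was pushed well past its trip point, held, and released, and the job is handed in. I pushed the red roller with the closed fingertips about 40 mm toward its yellow post. From the pictures and tool travel that is roughly 0.7–0.75 rad; the joint angle itself can't be read. It stayed there for over 1.5 s, and then I backed off and lifted clear.

**Final checks:**
- **Red arm:** the roller is back at its starting pixels, within 0.5 px.
- **Blue arm:** its roller never moved by more than about 0.5 px.
- **Contact:** the force on the tool is about 0 N, and the last force reading before release was about 12 N in total.
- **Time:** about 6.7 s of the 29 s allowed.

**What failed or disagreed:**
- **Refused move:** one move call was refused because some keys were missing. It caused no motion.
- **Push force:** it was higher than the roughly 5–6 N the spring alone should give. That is probably friction or the finger grazing the lever, and it caused no visible harm.
- **Top camera:** the arm blocked this view during the push, so the deflection was judged from the scene camera only.

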